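# Find the rocking slide adapter and fit the sound one in the microscope stage

## Task

One of the two metal slide adapters on the black granite checking plate has lost a foot pad and rocks. Press lightly and slowly on their corners, one after another, down to where each stops, never with more than 25 N, until you have felt which adapter rocks; leave that one on the granite and lower the sound one gently into the pocket of the microscope's stage so that it sits fully home, then let go. Leave the other things on the bench alone.

Things in the scene. Friction and masses are not known exactly. Their poses are not given: they have to be found in the camera images.
- granite: Fixed black granite surface plate, 300 (x) x 440 (y) x 50 mm high; origin: centre of its underside, flat hard top 50 mm above. The adapter that lacks a pad (at some corner) still rests level on the other three; a press of under 1 N on that corner's top drops it 5 mm there, where it stops hard, and it rocks back when let go. The sound adapter gives nowhere.
- adapter_1: One of two like metal frames, level on the granite, 128 (x) x 86 (y) x 15 mm, 0.16-0.26 kg; either may be the rocking one. Frame 6 to 15 mm above the origin, borders 10 mm wide; two windows 47 (x) x 66 (y) mm part at a central web 14 mm wide in x: grip it, a finger in each window, closing along x. Pads 5 mm thick under the corners at x +-57, y +-36 mm. Origin: centre, at the pads' underside.
- adapter_2: The other of the two like slide adapters, same sizes, web, windows, pads and origin as adapter_1; either may be the rocking one.
- microscope: Fixed white compact microscope with a black stage on top, 240 (x) x 200 (y) x 121 mm high, focus knob on +y. A lamp pillar 254 mm high stands at x 135, y 70 mm, its arm swung out to +y. The stage pocket is 132 (x) x 90 (y) mm, 11 mm deep, with a 16 mm ledge round an opening 100 x 58 mm, free 20 mm below the ledge, so fingertips may reach in. Origin: centre of underside.
- stage_seat (a point): Centre of the stage pocket at the height of its ledge, 110 mm above the bench, axes as the microscope's; the pocket's rim is 11 mm higher. An adapter fits with its x along the pocket's x, either way round, 2 mm free on each side; fully home, its pads stand on the ledge and its origin is at this point.
- pad_tin: Loose brass tin of spare pads, 36 mm across, 15 mm high, near the far edge of the granite; bystander. Origin: centre of its underside.
- oil_bottle: Loose amber dropper bottle, 28 mm across, 68 mm high, on the bench beyond the granite; bystander. Origin: centre of its underside.
- slide_box: Loose red box of slides, 30 x 80 x 55 mm high, on the bench to the right of the granite; bystander. Origin: centre of its underside.
- petri_dish: Loose pale blue Petri dish, 92 mm across, 16 mm high, beyond the granite and the microscope; bystander. Origin: centre of its underside.
- wash_bottle: Loose white wash bottle with blue cap, 68 mm across, 170 mm high, beyond the granite; bystander. Origin: centre of its underside.
- staining_jar: Loose open glass staining jar, 60 mm across, 85 mm high, beyond the granite; bystander. Origin: centre of its underside.
There are look-alikes about, which are no part of the job. What is shaped like the adapter_2 but purple or turquoise is not meant.

How it is judged:
By the outcome, as a careful person would: the job done as asked, in the order asked, and still so for the second after the job is handed in, with the robot touching nothing.
It also fails if it takes over 72 s, if anything falls off the work surface, if the arm or the gripper's body presses on something with over 40 N, if the wrist force passes 120 N, or if a joint passes its speed limit or range.

## Robot

A 6-joint arm with a two-finger parallel gripper is mounted at the origin on the work surface. World frame = base frame: x ahead of the robot, y to its left, z up, the work surface at z = 0. Lengths are in m, angles in rad, forces in N, time in s.
With the tool pointing down it reaches from about 0.3 to 0.775 m from the base axis. Payload 14.6 kg.
Tool frame: the origin (TCP) lies at the very end of the fingers, on their centre line; the grasp point (between the pads) lies 19 mm behind it; z points along the fingers, y is the line along which they close (so a half turn about z gives the same grasp; the last joint's range is limited). The gripper opens to 94 mm and grips with 3 to 60 N. Pads are 16 mm wide; open, the fingers measure 119 mm over their backs; the gripper's body (75 mm by 177 mm) begins 78 mm behind the grasp point.
Start: joints at [-1.263, 0.3, 1.521, -0, 1.321, -0.067], TCP at [0.201, -0.512, 0.205] pointing down, gripper open.
Joint ranges: [-3.03, 3.03], [-0.79, 2.21], [0.23, 2.52], [-1.04, 4.18], [0, 3.07], [-2.55, 2.55]. Speed limits (rad/s): [2.22, 2.22, 2.57, 3.14, 3.14, 3.14].

## Interface

Orientations are given as [roll, pitch, yaw] about the fixed x, y, z axes, in that order (R = Rz(yaw) Ry(pitch) Rx(roll)).
In Python, from bench import monitor, optics, order, finder gives the robot as it stands. The module is installed in compiled form; this text tells all that it offers.
- The arm moves only by the shell command python3 -m crank 'ROWS' [FORCE]. ROWS is JSON, a list of rows, each a list of 7 numbers: the shift along the tool's x, y, z in units of 50 mm (1.0 is 50 mm), then the turn, a rotation vector about the tool's x, y, z in units of 8 degrees (1.0 is 8 degrees), then the closure, from -1 (fully open) to 1 (shut). A call has 1 to 20 rows; each row shifts and turns the commanded pose from where the row before left it, along the tool's axes as they then stand; what a row does not reach is not made up. A row lasts 1/8 s, in which the tool goes at most 62.5 mm and 10.7 degrees, less where a joint would pass 70% of its speed; a pose out of reach is approached as far as the arm can. A call is refused whole if a number of a shift passes 1 or a number of a turn 1, either way. A call with a gripper value outside its range is refused whole. The fingers move at their own pace and stop on an object; FORCE is the grip in N (left out, the last holds). Time passes only in rows, so rows that do not move let the fingers close. It gives the time, the measured TCP pose, the force, the opening and the grip force at its end, in the units of the state.
- monitor.observe(): the state, without advancing time (a new reading comes with each control period).
- optics.capture(name): name is "scene" or "top" or "wrist"; returns the picture (400x640x3 uint8, red, green, blue); there is no depth.
- optics.camera_model(name): a dict with "K" (3x3 intrinsics, pixels), "pose" (4x4, takes a point from camera to world coordinates). Camera axes: x right, y down, z forward; pixel columns grow to the right and rows downward; lengths in m; the calibration is good to about 2 mm. A picture is of the moment at which its call begins: read the wrist's pose just before it. camera_model takes no time and is no camera call; for the wrist camera it gives the pose at the moment of the call.
- order.hand_in(): hands the job in; it is judged then, once.
Trained networks look in the newest picture that a camera, given by its name, has taken for a name from the list of things; names that differ only in an ending like _2 or _b are one class to them, and where a whole thing is asked for, a point or a joint stands for the part that bears it (a point fixed in the world has none). Each returns a list of dicts, best first, with "score" (0 to 1); they miss things now and then, are a little off and sometimes report something else, mostly with a low value. They report only what shows in the picture. A call takes as long as a camera call. They do not tell look-alikes from the thing itself.
- finder.masks_of(camera, label): "region" (400x640 bool, what is visible of it) and "location" ([column, row] in pixels, amid what is visible of it).
The state is a dict: "time": time; "q": joint angles; "joint_velocities": joint speeds; "joint_torque": joint torques, N m; "eef_pos": TCP position; "eef_rot": TCP orientation; "contact_force": force on the tool from outside, world axes, zero at the start; "ft_torque": the same for the moment, N m; "opening": finger opening in m; "grip_force": force on a finger pad.
Only numpy, scipy, OpenCV 4.12 (cv2) and the standard library are available. Lean on these libraries where they do the work, as an engineer would, in place of code of your own. Each camera call takes 0.05 s, during which the arm holds its last target. There are 200 camera calls.

## Working session

There is one attempt and no reset: what is moved stays moved. The work goes in short steps, Python scripts to look and compute and a shell command to move; the robot and the scene stay as the last step left them, time stands still between calls to the robot, and variables do not carry over. Pictures are saved under pics/ and viewed, at most 10 in all, crops included, and the job is handed in when it is done.

```bash
mkdir -p pics
python3 - <<'E'
from bench import monitor, optics, finder
import cv2,numpy as np
s=monitor.observe();print({k:np.round(v,3) for k,v in s.items()})
for c in("scene","top"):
    im=optics.capture(c);cv2.imwrite(f"pics/{c}0.png",im[:,:,::-1])
    m=optics.camera_model(c);print(c,np.round(m["K"],1).tolist(),np.round(m["pose"],3).tolist())
    for l in("adapter_1","microscope","granite","pad_tin"):
        for d in finder.masks_of(c,l)[:5]:
            print(c,l,round(d["score"],2),np.round(d["location"]),d["region"].sum())
E
```

```text
{'time': np.float64(0.0), 'q': array([-1.263,  0.3  ,  1.522, -0.   ,  1.321, -0.067]), 'joint_velocities': array([ 0.001,  0.001, -0.001, -0.001,  0.001, -0.001]), 'joint_torque': array([ 1.0000e-03, -5.3180e+01, -3.5274e+01,  7.1000e-02,  2.4000e-02,
       -0.0000e+00]), 'eef_pos': array([ 0.201, -0.512,  0.205]), 'eef_rot': array([-3.14 , -0.   ,  0.375]), 'contact_force': array([-0.216,  0.187,  0.541]), 'ft_torque': array([-0.008, -0.03 , -0.041]), 'grip_force': np.float64(0.0), 'opening': np.float64(0.094)}
scene [[394.2, 0.0, 315.8], [0.0, 394.2, 204.1], [0.0, 0.0, 1.0]] [[0.455, 0.602, -0.656, 1.255], [0.89, -0.308, 0.336, -0.442], [0.0, -0.737, -0.676, 0.861], [0.0, 0.0, 0.0, 1.0]]
scene adapter_1 0.9 [327. 219.] 700
scene adapter_1 0.84 [214. 187.] 465
scene adapter_1 0.67 [265. 238.] 831
scene adapter_1 0.61 [172. 250.] 775
scene microscope 0.94 [422. 167.] 6150
scene granite 0.75 [294. 242.] 12176
scene pad_tin 0.67 [344. 251.] 114
top [[369.9, 0.0, 317.0], [0.0, 369.9, 195.7], [0.0, 0.0, 1.0]] [[-0.023, -0.999, 0.049, 0.438], [-1.0, 0.023, -0.011, -0.062], [0.01, -0.049, -0.999, 1.245], [0.0, 0.0, 0.0, 1.0]]
top adapter_1 0.87 [435. 219.] 370
top adapter_1 0.82 [383. 284.] 515
top adapter_1 0.72 [204. 291.] 413
top adapter_1 0.69 [304. 180.] 563
top adapter_1 0.64 [368. 178.] 468
top microscope 0.62 [188. 198.] 6617
top granite 0.97 [335. 180.] 11740
```

View pics/top0.png

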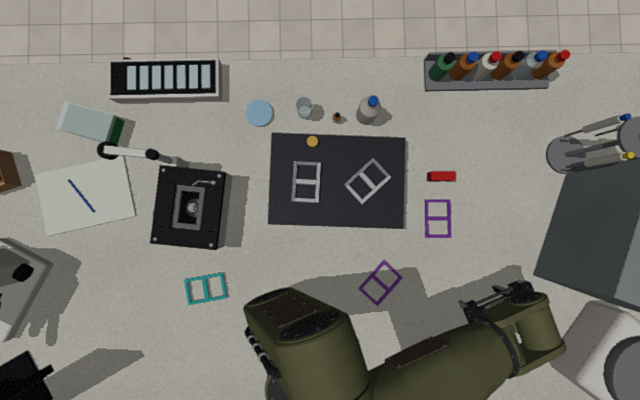

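View pics/scene0.png

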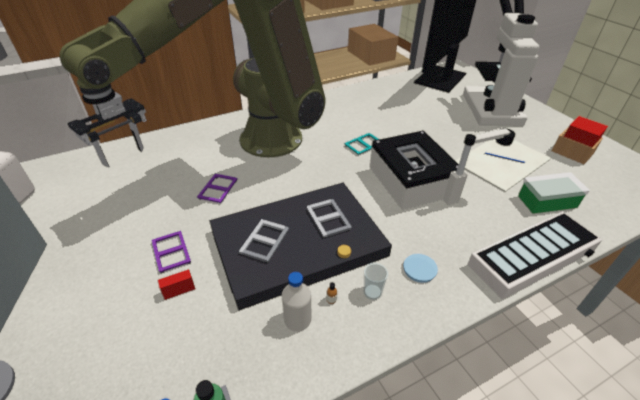

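Top view: the metal (grey) adapters are at (306,182) and (368,180) on the black granite. The purple ones at (438,218) and (380,283) and the turquoise one at (206,289) are decoys on the bench. The microscope pocket is near (188,207), with its pillar and arm to the upper left. The scene view agrees: grey adapters at (327,219) and (265,238), tin at (344,251).

```bash
cat > h.py <<'E'
from bench import monitor, optics, finder, order
import cv2,numpy as np
from scipy.spatial.transform import Rotation as R
def ray(m,p):
    K,T=np.array(m["K"]),np.array(m["pose"])
    d=T[:3,:3]@np.linalg.solve(K,[p[0],p[1],1.]);return T[:3,3],d
def at_z(m,p,z):
    o,d=ray(m,p);return o+d*(z-o[2])/d[2]
def tri(ms,ps):
    A=[];b=[]
    for m,p in zip(ms,ps):
        o,d=ray(m,p);d=d/np.linalg.norm(d);P=np.eye(3)-np.outer(d,d);A.append(P);b.append(P@o)
    return np.linalg.lstsq(np.vstack(A),np.hstack(b),rcond=None)[0]
def proj(m,X):
    K,T=np.array(m["K"]),np.array(m["pose"]);c=T[:3,:3].T@(np.array(X)-T[:3,3]);q=K@c;return q[:2]/q[2]
def plan(xyz,yaw,cur=None):
    """total shift (tool axes, 50mm units) and turn about tool z (8deg units) to the target, tool down"""
    s=monitor.observe() if cur is None else cur
    Rm=R.from_euler('xyz',s["eef_rot"]).as_matrix()
    d=Rm.T@(np.array(xyz)-s["eef_pos"])
    rv=(R.from_matrix(Rm).inv()*R.from_euler('xyz',[np.pi,0,yaw])).as_rotvec(degrees=True)
    print("t%.2f"%s["time"],"pos",np.round(s["eef_pos"],4),"rot",np.round(s["eef_rot"],4),"SHIFT",np.round(d/.05,3),"TURN",np.round(rv/8,3))
E
python3 - <<'E'
from h import *
m={}
pts={}
for c in("scene","top"):
    optics.capture(c);m[c]=optics.camera_model(c)
    for l in("adapter_1",):
        for d in finder.masks_of(c,l):
            r=d["region"].astype(np.uint8);cn=np.vstack(cv2.findContours(r,0,2)[0])[:,0].astype(float)
            w=np.array([at_z(m[c],p,.065)[:2] for p in cn]).astype(np.float32)
            print(c,l,round(d["score"],2),np.round(d["location"]),[np.round(v,3) for v in cv2.minAreaRect(w)])
for a,b in(((327,219),(306,182)),((265,238),(368,180)),((415,160),(188,207))):
    print(tri([m["scene"],m["top"]],[a,b]))
w=optics.camera_model("wrist");print(np.round(w["K"],1).tolist(),np.round(w["pose"],3).tolist())
for z,p in((.121,(160,165)),(.121,(230,172)),(.121,(222,248)),(.121,(150,243)),(.05,(270,133)),(.05,(406,138)),(.05,(405,228)),(.05,(268,225)),(.121,(172,160))): print(p,at_z(m["top"],p,z))
E
```

```text
scene adapter_1 0.84 [216. 188.] [array([ 0.273, -0.288]), array([0.087, 0.126]), np.float64(46.021)]
scene adapter_1 0.71 [328. 218.] [array([ 0.549, -0.041]), array([0.088, 0.135]), np.float64(85.142)]
scene adapter_1 0.67 [171. 250.] [array([ 0.47 , -0.473]), array([0.081, 0.131]), np.float64(89.72)]
scene adapter_1 0.66 [265. 237.] [array([ 0.547, -0.238]), array([0.091, 0.135]), np.float64(39.82)]
top adapter_1 0.92 [384. 282.] [array([ 0.216, -0.268]), array([0.084, 0.122]), np.float64(46.743)]
top adapter_1 0.76 [367. 176.] [array([ 0.545, -0.237]), array([0.088, 0.13 ]), np.float64(43.481)]
top adapter_1 0.73 [309. 179.] [array([ 0.546, -0.041]), array([0.088, 0.127]), np.float64(82.558)]
top adapter_1 0.6 [440. 220.] [array([ 0.415, -0.46 ]), array([0.084, 0.118]), np.float64(88.642)]
top adapter_1 0.58 [203. 288.] [array([0.215, 0.284]), array([0.082, 0.123]), np.float64(10.109)]
[ 0.54210064 -0.04056896  0.05152019]
[ 0.54369612 -0.2364129   0.06857145]
[0.46864105 0.32591002 0.09377741]
[[342.2, 0.0, 320.6], [0.0, 342.2, 204.5], [0.0, 0.0, 1.0]] [[0.366, -0.898, -0.246, 0.273], [-0.931, -0.353, -0.097, -0.483], [0.0, 0.264, -0.964, 0.385], [0.0, 0.0, 0.0, 1.0]]
(160, 165) [0.59783885 0.40120286 0.121     ]
(230, 172) [0.57176854 0.18895097 0.121     ]
(222, 248) [0.34217664 0.21565017 0.121     ]
(150, 243) [0.36233162 0.43169708 0.121     ]
(270, 133) [0.70500801 0.07331828 0.05      ]
(406, 138) [ 0.67920792 -0.3702678   0.05      ]
(405, 228) [ 0.38620198 -0.35676192  0.05      ]
(268, 225) [0.40619186 0.08477322 0.05      ]
(172, 160) [0.61236081 0.36477239 0.121     ]
```

Coarse: adapter A is at about (0.546,-0.041), yaw -7°. B is at about (0.545,-0.237), yaw -46°. The microscope is at about (0.468,0.31), yaw -7°. Moving above B for a close look.

Run:
```python
from h import *
plan([.545,-.237,.25],np.radians(43.5))
```

```text
t0.70 pos [ 0.2014 -0.5118  0.2054] rot [-3.1416 -0.      0.3748] SHIFT [ 8.408 -2.598 -0.891] TURN [-0.    -0.    -2.753]
```

```bash
python3 -m crank '[[0.84,-0.26,-0.2,0,0,0,-1],[0.84,-0.26,-0.2,0,0,0,-1],[0.84,-0.26,-0.2,0,0,0,-1],[0.84,-0.26,-0.2,0,0,0,-1],[0.84,-0.26,-0.1,0,0,0,-1],[0.84,-0.26,0,0,0,0,-1],[0.84,-0.26,0,0,0,0,-1],[0.84,-0.26,0,0,0,0,-1],[0.84,-0.26,0,0,0,0,-1],[0.84,-0.26,0,0,0,0,-1],[0,0,0,0,0,-0.92,-1],[0,0,0,0,0,-0.92,-1],[0,0,0,0,0,-0.92,-1],[0,0,0,0,0,0,-1]]' 10
python3 - <<'E'
from h import *
im=optics.capture("wrist");m=optics.camera_model("wrist")
import pickle;pickle.dump(m,open("w1.pkl","wb"))
cv2.imwrite("pics/w1.png",im[:,:,::-1])
plan([.546,-.041,.25],np.radians(83))
print(np.round(monitor.observe()["contact_force"],2))
for d in finder.masks_of("wrist","adapter_1"): print(d["score"],d["location"],d["region"].sum())
E
```

```text
time: 2.45
eef_pos: [0.5446, -0.2371, 0.2504]
eef_rot: [-3.142, 0.0, 0.759]
contact_force: [0.0, -0.1, 0.6]
opening: 0.0942
grip_force: 0.0
t2.50 pos [ 0.5446 -0.2371  0.2504] rot [-3.1415e+00  1.0000e-04  7.5740e-01] SHIFT [ 2.715 -2.83   0.008] TURN [-1.000e-03  0.000e+00 -4.951e+00]
[ 0.25  0.08 -0.46]
0.89 [315.0, 181.7] 4432
0.7 [382.9, 368.1] 1399
0.59 [169.0, 49.9] 5347
0.59 [201.3, 378.5] 625
0.37 [270.5, 124.7] 82481
```

View pics/w1.png

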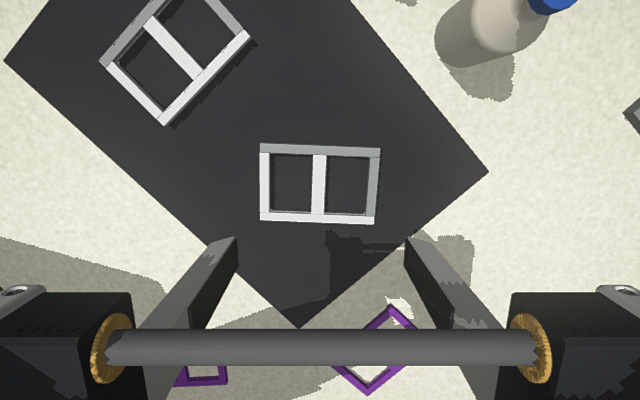

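Wrist view: B is at (319,184), A at (175,60), both grey on the black granite. The purple decoys are only at the bottom. Moving over A.

```bash
python3 -m crank '[[0.68,-0.7,0,0,0,0,-1],[0.68,-0.7,0,0,0,0,-1],[0.68,-0.7,0,0,0,0,-1],[0.68,-0.73,0,0,0,0,-1],[0,0,0,0,0,-0.99,-1],[0,0,0,0,0,-0.99,-1],[0,0,0,0,0,-0.99,-1],[0,0,0,0,0,-0.99,-1],[0,0,0,0,0,-0.99,-1],[0,0,0,0,0,0,-1]]'
cat >> h.py <<'E'
def boxes():
    B=[]
    for x0,x1,y0,y1 in((-64,64,33,43),(-64,64,-43,-33),(-64,-54,-43,43),(54,64,-43,43),(-7,7,-43,43)):
        B.append(np.array([[x,y,z] for x in(x0,x1) for y in(y0,y1) for z in(6,15)])/1e3)
    return B
def rend(m,p,S=4,sh=(400,640)):
    im=np.zeros(sh,np.uint8);c,s=np.cos(p[2]),np.sin(p[2]);Rz=np.array([[c,-s,0],[s,c,0],[0,0,1]])
    for b in boxes():
        X=b@Rz.T+[p[0],p[1],p[3]]
        q=np.array([proj(m,x) for x in X]);h=cv2.convexHull(q.astype(np.float32))
        cv2.fillConvexPoly(im,np.round(h*16).astype(np.int32),255,cv2.LINE_AA,4)
    return cv2.GaussianBlur(im,(0,0),1.5).astype(float)
def fit(views,p0):
    from scipy.optimize import minimize
    rois=[]
    for m,im in views:
        r=cv2.dilate((rend(m,p0)>10).astype(np.uint8),np.ones((25,25)));
        g=im.max(2).astype(float);fg=(g>85)*255.
        rois.append((m,cv2.GaussianBlur(fg,(0,0),1.5),r>0))
    f=lambda p:sum(((rend(m,p)-g)[r]**2).mean() for m,g,r in rois)
    s=np.array([p0]*5,float)
    for i,d in enumerate((.008,.008,.06,.008)): s[i+1,i]+=d
    o=minimize(f,p0,method="Nelder-Mead",options=dict(initial_simplex=s,xatol=5e-5,fatol=.1,maxiter=250))
    return o.x,o.fun
E
python3 - <<'E'
from h import *
import pickle
im2=optics.capture("wrist");m2=optics.camera_model("wrist")
cv2.imwrite("pics/w2.png",im2[:,:,::-1]);pickle.dump(m2,open("w2.pkl","wb"))
im1=cv2.imread("pics/w1.png")[:,:,::-1];m1=pickle.load(open("w1.pkl","rb"))
for n,p in(("A",[.546,-.041,-.13,.05]),("B",[.545,-.237,-.81,.05])):
    for V in ([(m1,im1),(m2,im2)],[(m1,im1)],[(m2,im2)]):
        try:
            x,c=fit(V,p);print(n,np.round(x,4),np.degrees(x[2]).round(2),round(c,1))
        except Exception as e: print(e)
print([np.round(proj(m2,[x,y,.065])) for x,y in((.546,-.041),(.545,-.237))])
plan([.4685,.31,.25],1.45)
E
```

```text
time: 3.8
eef_pos: [0.5457, -0.0408, 0.2505]
eef_rot: [3.141, -0.0, 1.449]
contact_force: [0.1, 0.3, 0.4]
opening: 0.094
grip_force: 0.0
A [ 0.5439 -0.0374 -0.0771  0.0517] -4.42 1581.9
A [ 0.5437 -0.0364 -0.075   0.0496] -4.3 1110.6
A [ 0.5436 -0.0383 -0.0805  0.0485] -4.61 350.5
B [ 0.5421 -0.2357 -0.8554  0.0521] -49.01 13363.5
B [ 0.5418 -0.2358 -0.8559  0.0491] -49.04 341.9
B [ 0.5408 -0.2354 -0.8154  0.0547] -46.72 12720.6
[array([321., 184.]), array([340., 338.])]
t3.85 pos [ 0.5456 -0.0408  0.2505] rot [ 3.1415 -0.      1.4468] SHIFT [ 6.772 -2.399  0.01 ] TURN [ 0.    -0.    -0.023]
```

View pics/w2.png

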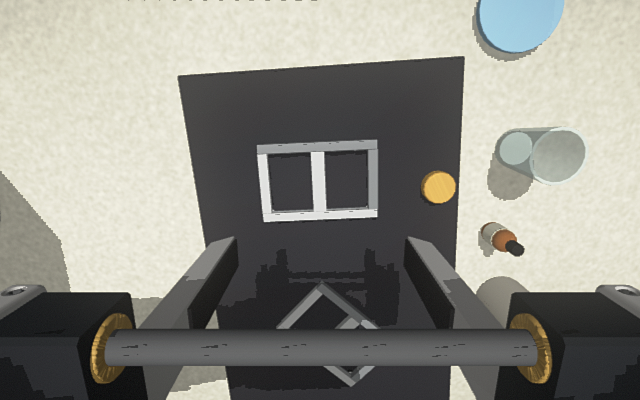

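Second wrist view: A at (318,180), with the tin beside it at (438,187) and the staining jar, oil bottle and Petri dish to the right. The fits give the origin height at ≈0.050, which matches the granite top. Next I close the fingers and go above A's (+,+) corner.

Run:
```python
from h import *
a=np.radians(-4.5);c=np.array([.5437,-.0377]);Rz=np.array([[np.cos(a),-np.sin(a)],[np.sin(a),np.cos(a)]])
p=c+Rz@[.058,.037];print(p)
plan([*p,.075],a+np.pi/2)
mt,ms=optics.camera_model("top"),optics.camera_model("scene")
print("wash cap",tri([mt,ms],[(374,101),(295,279)]))
```

```text
[ 0.60442419 -0.00536469]
t3.85 pos [ 0.5456 -0.0408  0.2505] rot [ 3.1415 -0.      1.4468] SHIFT [0.85  1.078 3.51 ] TURN [ 0.    -0.    -0.326]
wash cap [ 0.77034759 -0.24754106  0.16281265]
```

```bash
python3 -m crank '[[0.43,0.54,0.7,0,0,0,1],[0.42,0.54,0.7,0,0,0,1],[0,0,0.7,0,0,-0.33,1],[0,0,0.7,0,0,0,1],[0,0,0.6,0,0,0,1],[0,0,0.1,0,0,0,1],[0,0,0,0,0,0,1],[0,0,0,0,0,0,1]]'
python3 - <<'E'
from h import *
plan([.60442,-.00536,.066],np.radians(85.5))
E
```

```text
time: 4.85
eef_pos: [0.605, -0.0051, 0.077]
eef_rot: [3.139, -0.0, 1.497]
contact_force: [-0.1, 0.2, -1.1]
opening: 0.0173
grip_force: 0.0
t4.85 pos [ 0.605  -0.0051  0.077 ] rot [ 3.1394 -0.      1.4966] SHIFT [-0.006 -0.012  0.219] TURN [ 0.016 -0.     0.031]
```

```bash
D='[0,0,0.01,0,0,0,1]'; python3 -m crank '[[0,0,0.05,0,0,0,1],[0,0,0.05,0,0,0,1],[0,0,0.05,0,0,0,1],[0,0,0.04,0,0,0,1],[0,0,0,0,0,0,1]]'; python3 -m crank '[[0,0,0.01,0,0,0,1],[0,0,0.01,0,0,0,1]]';python3 -m crank '[[0,0,0.01,0,0,0,1],[0,0,0,0,0,0,1]]'
```

```text
time: 5.48
eef_pos: [0.6043, -0.0051, 0.0657]
eef_rot: [-3.141, -0.0, 1.497]
contact_force: [-0.0, -0.6, -0.8]
opening: 0.0006
grip_force: 0.0
time: 5.72
eef_pos: [0.6044, -0.005, 0.0652]
eef_rot: [3.141, -0.0, 1.497]
contact_force: [-1.4, -0.1, 6.3]
opening: 0.0004
grip_force: 2.8
time: 5.98
eef_pos: [0.6044, -0.0051, 0.0652]
eef_rot: [3.141, 0.0, 1.497]
contact_force: [-3.9, 0.3, 7.8]
opening: 0.0005
grip_force: 3.8
```

A's (+,+) corner is hard at z=0.0652 under 8 N. Next corner (−,+).

```bash
python3 -m crank '[[0,0,-0.2,0,0,0,1],[0,-0.8,0,0,0,0,1],[0,-0.8,0,0,0,0,1],[0,-0.72,0,0,0,0,1],[0,0,0.1,0,0,0,1],[0,0,0.06,0,0,0,1],[0,0,0,0,0,0,1]]'; python3 -m crank '[[0,0,0.01,0,0,0,1],[0,0,0.01,0,0,0,1]]';python3 -m crank '[[0,0,0.01,0,0,0,1],[0,0,0.01,0,0,0,1]]'
```

```text
time: 6.85
eef_pos: [0.4893, 0.0034, 0.0662]
eef_rot: [-3.141, -0.0, 1.497]
contact_force: [-0.5, -0.1, 0.1]
opening: 0.0003
grip_force: 0.0
time: 7.1
eef_pos: [0.4889, 0.0034, 0.0654]
eef_rot: [-3.142, -0.0, 1.497]
contact_force: [-0.1, 0.2, 0.0]
opening: 0.0003
grip_force: 0.0
time: 7.35
eef_pos: [0.4889, 0.0034, 0.0651]
eef_rot: [3.141, -0.0, 1.497]
contact_force: [-4.5, 0.3, 13.6]
opening: 0.0008
grip_force: 6.5
```

Hard again at 0.0651 under 13.6 N. Next (−,−).

```bash
python3 -m crank '[[0,0,-0.2,0,0,0,1],[-0.74,0,0,0,0,0,1],[-0.74,0,0,0,0,0,1],[0,0,0.1,0,0,0,1],[0,0,0.06,0,0,0,1],[0,0,0,0,0,0,1]]'; python3 -m crank '[[0,0,0.01,0,0,0,1],[0,0,0.01,0,0,0,1]]';python3 -m crank '[[0,0,0.01,0,0,0,1],[0,0,0,0,0,0,1]]'
```

```text
time: 8.1
eef_pos: [0.4831, -0.0696, 0.0663]
eef_rot: [-3.141, -0.0, 1.498]
contact_force: [-0.9, 0.3, 1.2]
opening: 0.0009
grip_force: 0.0
time: 8.35
eef_pos: [0.4833, -0.07, 0.0655]
eef_rot: [3.142, -0.0, 1.498]
contact_force: [-0.6, 0.2, 0.9]
opening: 0.0003
grip_force: 0.0
time: 8.6
eef_pos: [0.4832, -0.0703, 0.065]
eef_rot: [3.142, -0.0, 1.497]
contact_force: [-0.2, 0.6, 0.7]
opening: 0.0006
grip_force: 0.2
```

```bash
python3 -m crank '[[0,0,0.01,0,0,0,1],[0,0,0,0,0,0,1]]';python3 -m crank '[[0,0,0.01,0,0,0,1],[0,0,0,0,0,0,1]]'
```

```text
time: 8.85
eef_pos: [0.4832, -0.0704, 0.0644]
eef_rot: [3.142, 0.0, 1.497]
contact_force: [-0.1, -0.1, 0.1]
opening: 0.0006
grip_force: 0.2
time: 9.1
eef_pos: [0.4832, -0.0704, 0.0639]
eef_rot: [3.142, 0.0, 1.497]
contact_force: [0.7, -0.5, 0.7]
opening: 0.0007
grip_force: 0.3
```

The corner is giving at (−,−). Following it down to its stop.

```bash
python3 -m crank '[[0,0,0.01,0,0,0,1],[0,0,0.01,0,0,0,1],[0,0,0.01,0,0,0,1],[0,0,0.01,0,0,0,1],[0,0,0.01,0,0,0,1]]';python3 -m crank '[[0,0,0.01,0,0,0,1],[0,0,0.01,0,0,0,1]]';python3 -m crank '[[0,0,0.01,0,0,0,1],[0,0,0,0,0,0,1]]'
```

```text
time: 9.72
eef_pos: [0.4832, -0.0704, 0.0614]
eef_rot: [-3.142, -0.0, 1.497]
contact_force: [0.3, -1.3, 0.8]
opening: 0.0005
grip_force: 0.3
time: 9.98
eef_pos: [0.4833, -0.0704, 0.0607]
eef_rot: [3.141, 0.0, 1.497]
contact_force: [-3.6, -1.3, 8.2]
opening: 0.0007
grip_force: 4.2
time: 10.22
eef_pos: [0.4833, -0.0704, 0.0606]
eef_rot: [3.141, 0.0, 1.497]
contact_force: [-4.3, 0.3, 11.1]
opening: 0.0005
grip_force: 5.5
```

A rocks: its (−,−) corner dropped from 0.065 to 0.0606 under about 1 N, then stopped hard. So B is the sound one. I lift off and go to B.

```bash
python3 -m crank '[[0,0,-0.05,0,0,0,1],[0,0,-0.1,0,0,0,1],[0,0,-0.5,0,0,0,1],[0,0,-0.7,0,0,0,1],[0,0,-0.7,0,0,0,-0.06],[0,0,0,0,0,0,-0.06]]'
python3 - <<'E'
from h import *
plan([.5418,-.2358,.17],np.radians(41))
E
```

```text
time: 10.98
eef_pos: [0.4842, -0.0705, 0.1648]
eef_rot: [3.137, 0.001, 1.498]
contact_force: [0.7, 0.0, -1.1]
opening: 0.0172
grip_force: 0.0
t10.97 pos [ 0.4842 -0.0705  0.1648] rot [3.1372e+00 6.0000e-04 1.4975e+00] SHIFT [-3.212  1.391 -0.096] TURN [ 0.031 -0.008  5.6  ]
```

```bash
python3 -m crank '[[-0.8,0.35,0,0,0,0,-0.06],[-0.8,0.35,0,0,0,0,-0.06],[-0.8,0.35,0,0,0,0,-0.06],[-0.8,0.35,0,0,0,0,-0.06],[0,0,0,0,0,0.95,-0.06],[0,0,0,0,0,0.95,-0.06],[0,0,0,0,0,0.95,-0.06],[0,0,0,0,0,0.95,-0.06],[0,0,0,0,0,0.95,-0.06],[0,0,0,0,0,0.85,-0.06],[0,0,0,0,0,0,-0.06]]'
python3 - <<'E'
from h import *
import pickle
im=optics.capture("wrist");m=optics.camera_model("wrist")
cv2.imwrite("pics/w3.png",im[:,:,::-1]);pickle.dump(m,open("w3.pkl","wb"))
im1=cv2.imread("pics/w1.png")[:,:,::-1];m1=pickle.load(open("w1.pkl","rb"))
p=[.5418,-.2358,np.radians(-49),.05]
for V in([(m,im)],[(m,im),(m1,im1)]):
    x,c=fit(V,p);print(np.round(x,4),np.degrees(x[2]),c)
x,c=fit([(m,im)],p)
plan([x[0],x[1],.0535],x[2]+np.pi/2)
o=im[:,:,::-1].copy();e=cv2.Canny((rend(m,x)>127).astype(np.uint8)*255,50,100);o[e>0]=(0,0,255)
cv2.imwrite("pics/w3o.png",o)
E
```

```text
time: 12.35
eef_pos: [0.541, -0.2349, 0.1613]
eef_rot: [-3.14, 0.001, 0.716]
contact_force: [0.8, 0.1, -0.7]
opening: 0.05
grip_force: 0.0
[ 0.5417 -0.2359 -0.8523  0.0509] -48.83198643615821 2696.2316004722697
[ 0.5419 -0.2357 -0.8551  0.0509] -48.99636190057354 3108.8938805634243
t12.40 pos [ 0.541  -0.2349  0.1615] rot [-3.1403e+00  5.0000e-04  7.1810e-01] SHIFT [-1.00e-03  2.60e-02  2.16e+00] TURN [-0.009  0.003 -0.003]
```

View pics/w3o.png

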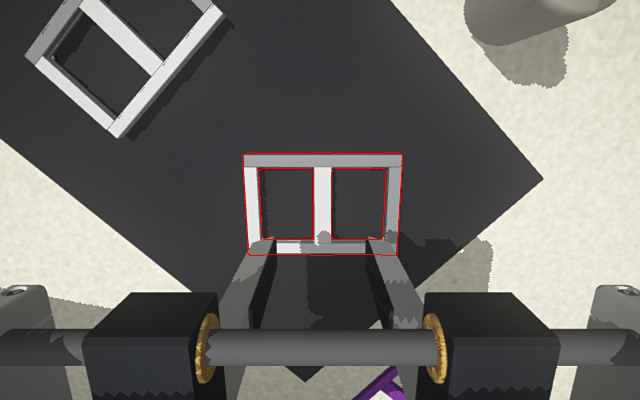

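The overlay fits B closely (grey, around (323,205)). It is the grey adapter on the granite, not a purple one. Descending to grip the web.

```bash
python3 -m crank '[[0,0.026,0.6,0,0,0,-0.06],[0,0,0.6,0,0,0,-0.06],[0,0,0.5,0,0,0,-0.06],[0,0,0.3,0,0,0,-0.06],[0,0,0.12,0,0,0,-0.06],[0,0,0,0,0,0,-0.06]]' 20
python3 -m crank '[[0,0,0,0,0,0,0.3],[0,0,0,0,0,0,0.6],[0,0,0,0,0,0,1],[0,0,0,0,0,0,1],[0,0,0,0,0,0,1]]' 20
```

```text
time: 13.15
eef_pos: [0.5423, -0.2361, 0.0567]
eef_rot: [3.141, -0.0, 0.716]
contact_force: [-0.8, 0.3, 0.2]
opening: 0.0501
grip_force: 0.0
time: 13.78
eef_pos: [0.5422, -0.2361, 0.0566]
eef_rot: [3.141, -0.0, 0.716]
contact_force: [-0.5, 0.2, 1.5]
opening: 0.0139
grip_force: 20.0
```

```bash
python3 -m crank '[[0,0,-0.05,0,0,0,1],[0,0,-0.15,0,0,0,1],[0,0,-0.5,0,0,0,1],[0,0,-0.7,0,0,0,1],[0,0,-0.8,0,0,0,1],[0,0,-0.8,0,0,0,1],[0,0,-0.8,0,0,0,1],[0,0,-0.6,0,0,0,1],[0,0,0,0,0,0,1]]' 30
python3 - <<'E'
from h import *
plan([.475,.15,.27],np.radians(83.4))
E
```

```text
time: 14.9
eef_pos: [0.5426, -0.2363, 0.2787]
eef_rot: [3.138, -0.002, 0.716]
contact_force: [0.9, -0.1, -2.7]
opening: 0.0139
grip_force: 30.0
t14.90 pos [ 0.5426 -0.2363  0.2787] rot [ 3.1377e+00 -1.6000e-03  7.1550e-01] SHIFT [ 4.047 -6.718  0.154] TURN [ 0.03  -0.    -5.301]
```

```bash
python3 -m crank '[[0.2,-0.34,0,0,0,0,1],[0.4,-0.67,0,0,0,0,1],[0.4,-0.67,0,0,0,0,1],[0.4,-0.67,0,0,0,0,1],[0.4,-0.67,0,0,0,0,1],[0.4,-0.67,0,0,0,0,1],[0.4,-0.67,0,0,0,0,1],[0.4,-0.67,0,0,0,0,1],[0.4,-0.67,0,0,0,0,1],[0.4,-0.67,0,0,0,0,1],[0.24,-0.35,0,0,0,0,1],[0,0,0,0,0,-0.8,1],[0,0,0,0,0,-0.9,1],[0,0,0,0,0,-0.9,1],[0,0,0,0,0,-0.9,1],[0,0,0,0,0,-0.9,1],[0,0,0,0,0,-0.9,1],[0,0,0,0,0,0,1],[0,0,0,0,0,0,1]]' 30
python3 - <<'E'
from h import *
import pickle
s=monitor.observe();im=optics.capture("wrist");m=optics.camera_model("wrist")
cv2.imwrite("pics/w4.png",im[:,:,::-1]);pickle.dump((m,s),open("w4.pkl","wb"))
print([np.round(v,4) for v in(s["eef_pos"],s["eef_rot"])])
E
```

```text
time: 17.27
eef_pos: [0.4737, 0.1503, 0.2758]
eef_rot: [-3.141, 0.0, 1.453]
contact_force: [-0.0, -1.3, -1.9]
opening: 0.0135
grip_force: 30.0
[array([0.4737, 0.1503, 0.2758]), array([-3.1406e+00,  3.0000e-04,  1.4530e+00])]
```

View pics/w4.png

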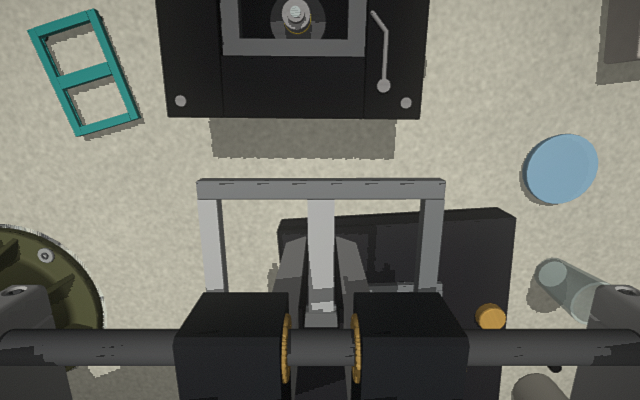

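The adapter is held level at (320,240). The microscope's pocket with its grey ledge is at the top, (295,25), and partly cut off. I step 60 mm towards it to see all of it.

```bash
python3 -m crank '[[0.6,0.1,0,0,0,0,1],[0.7,0.1,0,0,0,0,1],[0,0,0,0,0,0,1],[0,0,0,0,0,0,1]]' 30
cat > s.py <<'E'
from h import *
import pickle,sys
n=sys.argv[1]
s=monitor.observe();im=optics.capture("wrist");m=optics.camera_model("wrist")
cv2.imwrite(f"pics/{n}.png",im[:,:,::-1]);pickle.dump((m,s),open(n+".pkl","wb"))
print([np.round(v,4) for v in(s["eef_pos"],s["eef_rot"])])
c=im[:200,170:480,::-1];cv2.imwrite(f"pics/{n}c.png",cv2.resize(np.clip(c.astype(float)*1.6,0,255).astype(np.uint8),None,fx=2.5,fy=2.5,interpolation=cv2.INTER_CUBIC))
E
python3 s.py w5
python3 -m crank '[[0.3,0,-0.5,0,0,0,1],[0.3,0,-0.7,0,0,0,1],[0,0,0,0,0,0,1],[0,0,0,0,0,0,1]]' 30
python3 s.py w6
```

```text
time: 17.82
eef_pos: [0.4914, 0.2132, 0.2762]
eef_rot: [-3.141, 0.0, 1.455]
contact_force: [-0.0, -0.6, -2.1]
opening: 0.0132
grip_force: 30.0
[array([0.4914, 0.2132, 0.2762]), array([-3.1412e+00,  4.0000e-04,  1.4548e+00])]
time: 18.38
eef_pos: [0.4949, 0.2425, 0.3353]
eef_rot: [-3.14, 0.001, 1.455]
contact_force: [-0.5, -0.9, -1.7]
opening: 0.0137
grip_force: 30.0
[array([0.4949, 0.2425, 0.3353]), array([-3.1405e+00,  8.0000e-04,  1.4547e+00])]
```

View pics/w5c.png

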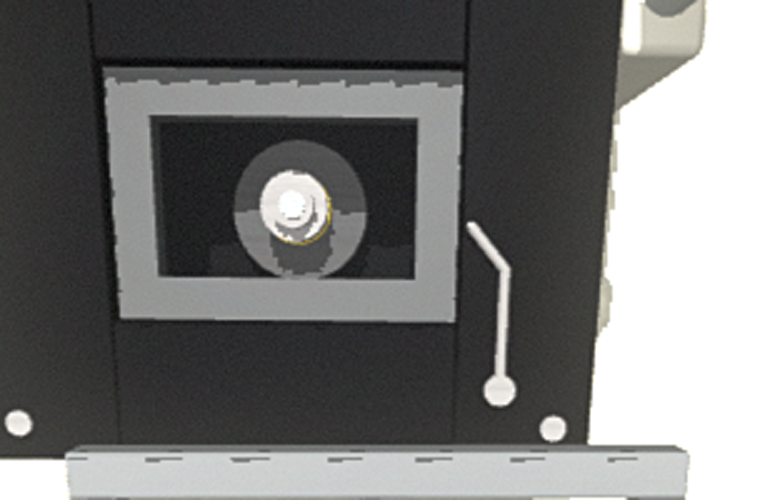

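```bash
cat > pk.py <<'E'
from h import *
import pickle
from scipy.optimize import minimize
from scipy.ndimage import map_coordinates
def edges(hx,hy,sides):
    t=np.linspace(-.9,.9,60);o=[]
    for s in sides:
        if s in"LR": x=-hx if s=="L" else hx;o+=[(x,hy*u,np.sign(x),0) for u in t]
        else: y=-hy if s=="B" else hy;o+=[(hx*u,y,0,np.sign(y)) for u in t]
    return np.array(o)
def score(p,views,E,d=.0012):
    c,s=np.cos(p[2]),np.sin(p[2]);Rz=np.array([[c,-s],[s,c]]);tot=0
    for m,g in views:
        K,T=np.array(m["K"]),np.array(m["pose"])
        for e,sg in E:
            v=[]
            for k in(d,-d):
                X=np.c_[(e[:,:2]+k*e[:,2:])@Rz.T+p[:2],np.full(len(e),p[3])]
                q=(X-T[:3,3])@T[:3,:3]@K.T;q=q[:,:2]/q[:,2:]
                v.append(map_coordinates(g,[q[:,1],q[:,0]],order=1,mode="nearest"))
            tot+=sg*np.clip(sg*0+ (v[0]-v[1]),-60,60).mean()
    return tot
def fitp(views,E,p0,steps,):
    f=lambda p:-score(p,views,E)
    best=None
    for sc in(1,.5,-.5,-1):
        s=np.array([p0]*5,float)
        for i,dd in enumerate(steps): s[i+1,i]+=dd*sc
        o=minimize(f,p0,method="Nelder-Mead",options=dict(initial_simplex=s,xatol=3e-5,fatol=1e-3,maxiter=400))
        if best is None or o.fun<best.fun: best=o
    return best.x,-best.fun
if __name__=="__main__":
    V=[]
    for n in("w5","w6"):
        m,s=pickle.load(open(n+".pkl","rb"));im=cv2.imread(f"pics/{n}.png",0).astype(np.float32)
        V.append((m,cv2.GaussianBlur(im,(0,0),1.0)))
    inn=(edges(.05,.029,"LRTB"),1);out=(edges(.066,.045,"LRB"),-1)
    # coarse start from picture: opening corners in w5
    cs=[at_z(V[0][0],(170+u/2.5,v/2.5),.110)[:2] for u,v in((150,115),(417,118),(416,280),(158,277))]
    p0=np.mean(cs,0);a=cs[1]-cs[0];yaw=np.arctan2(a[1],a[0]);print("coarse",p0,np.degrees(yaw),np.linalg.norm(a))
    p0=[*p0,yaw,.110]
    for nm,vv in(("both",V),("w5",V[:1]),("w6",V[1:])):
        for en,E in(("in",[inn]),("out",[out]),("in+out",[inn,out])):
            x,c=fitp(vv,E,p0,(.006,.006,.04,.006));print(nm,en,np.round(x,4),np.degrees(x[2]).round(2),round(c,1))
E
python3 pk.py
python3 - <<'E'
from h import *
import pickle
for n in("w5","w6"):
    m,s=pickle.load(open(n+".pkl","rb"));im=cv2.imread(f"pics/{n}.png")
    p=[*s["eef_pos"][:2],s["eef_rot"][2]-np.pi/2,s["eef_pos"][2]-.0066]
    c,si=np.cos(p[2]),np.sin(p[2]);Rz=np.array([[c,-si,0],[si,c,0],[0,0,1]])
    print(n,[np.round(proj(m,Rz@np.array(q)/1e3+[p[0],p[1],p[3]]),1) for q in((-64,43,15),(64,43,15),(-64,0,15),(64,0,15),(-7,20,15),(7,20,15))])
    e=cv2.Canny((rend(m,p)>127).astype(np.uint8)*255,50,100);im[e>0]=(0,0,255)
    cv2.imwrite(f"pics/{n}o.png",cv2.resize(im[120:320,170:480],None,fx=2.5,fy=2.5,interpolation=cv2.INTER_NEAREST))
E
```

```text
coarse [0.46936704 0.3219121 ] -7.272634438070766 0.09936409554960784
both in [ 0.4688  0.3225 -0.1275  0.1091] -7.3 93.0
both out [ 0.469   0.3224 -0.1263  0.1101] -7.24 98.0
both in+out [ 0.4689  0.3224 -0.1269  0.1098] -7.27 190.7
w5 in [ 0.469   0.3224 -0.1281  0.1097] -7.34 50.7
w5 out [ 0.4691  0.3223 -0.127   0.1103] -7.28 55.2
w5 in+out [ 0.469   0.3224 -0.1272  0.1101] -7.29 105.9
w6 in [ 0.4686  0.3226 -0.1297  0.1079] -7.43 42.5
w6 out [ 0.4688  0.3224 -0.1238  0.1098] -7.09 43.1
w6 in+out [ 0.4688  0.3226 -0.1258  0.1095] -7.21 85.4
w5 [array([195. , 180.3]), array([446., 180.]), array([202.8, 258.1]), array([438.4, 257.8]), array([307.4, 223. ]), array([333.9, 223. ])]
w6 [array([195.1, 180.8]), array([446.6, 180.7]), array([202.9, 258.7]), array([438.8, 258.6]), array([307.5, 223.7]), array([334.1, 223.7])]
```

View pics/w5o.png

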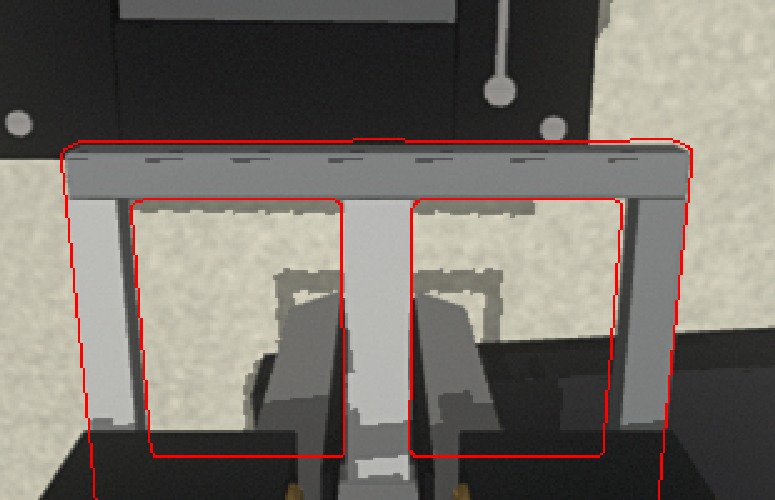

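Seat measured at (0.4689, 0.3224), height 0.110, yaw -7.27°. The two views agree to better than 0.5 mm, and the height matches the text. The overlay of the held adapter shows it centred on the TCP within about 0.5 mm.

Run:
```python
from h import *
plan([.4689,.3224,.15],np.radians(82.73))
```

```text
t18.43 pos [0.4948 0.2425 0.3351] rot [-3.1400e+00  1.0000e-03  1.4547e+00] SHIFT [ 1.532 -0.694  3.702] TURN [-0.011  0.007  0.077]
```

```bash
python3 -m crank '[[0.5,-0.23,0.4,0,0,0.077,1],[0.5,-0.23,0.5,0,0,0,1],[0.53,-0.23,0.5,0,0,0,1],[0,0,0.6,0,0,0,1],[0,0,0.6,0,0,0,1],[0,0,0.6,0,0,0,1],[0,0,0.35,0,0,0,1],[0,0,0,0,0,0,1],[0,0,0,0,0,0,1],[0,0,0,0,0,0,1]]' 30
python3 - <<'E'
from h import *
plan([.4689,.3224,.1286],np.radians(82.73))
E
```

```text
time: 19.68
eef_pos: [0.4705, 0.3236, 0.16]
eef_rot: [3.14, -0.001, 1.445]
contact_force: [-0.0, 0.3, -2.0]
opening: 0.0134
grip_force: 30.0
t19.68 pos [0.4705 0.3236 0.16  ] rot [ 3.1403e+00 -1.0000e-03  1.4447e+00] SHIFT [-0.029 -0.03   0.628] TURN [ 0.009 -0.007  0.006]
```

```bash
python3 -m crank '[[-0.029,-0.03,0.25,0,0,0,1],[0,0,0.2,0,0,0,1],[0,0,0.1,0,0,0,1],[0,0,0,0,0,0,1],[0,0,0,0,0,0,1]]' 30
python3 - <<'E'
from h import *
plan([.4689,.3224,.1166],np.radians(82.73))
im=optics.capture("wrist");cv2.imwrite("pics/w7.png",im[:,:,::-1]);print(optics.camera_model("wrist")["pose"][:3,3])
E
```

```text
time: 20.3
eef_pos: [0.4687, 0.3223, 0.1317]
eef_rot: [3.141, -0.0, 1.445]
contact_force: [-0.8, -0.4, -2.4]
opening: 0.0136
grip_force: 30.0
t20.30 pos [0.4687 0.3223 0.1317] rot [ 3.1412e+00 -3.0000e-04  1.4448e+00] SHIFT [0.003 0.004 0.302] TURN [ 0.003 -0.002  0.006]
[0.47801604 0.3992172  0.3115555 ]
```

View pics/w7.png

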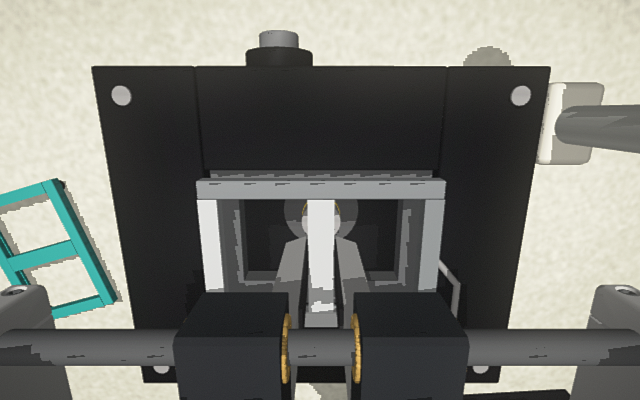

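The adapter sits centred over the pocket: its edges at columns 197/445 straddle the pocket walls evenly (208/433). Lowering slowly.

```bash
python3 -m crank '[[0,0,0.03,0,0,0,1],[0,0,0.03,0,0,0,1],[0,0,0.03,0,0,0,1],[0,0,0.03,0,0,0,1],[0,0,0,0,0,0,1]]'; python3 -m crank '[[0,0,0.03,0,0,0,1],[0,0,0.03,0,0,0,1],[0,0,0.03,0,0,0,1],[0,0,0.03,0,0,0,1],[0,0,0,0,0,0,1]]'
```

```text
time: 20.98
eef_pos: [0.4685, 0.3221, 0.1253]
eef_rot: [-3.141, 0.0, 1.445]
contact_force: [0.6, 1.0, -2.1]
opening: 0.0138
grip_force: 30.0
time: 21.6
eef_pos: [0.4685, 0.3221, 0.1193]
eef_rot: [-3.141, 0.0, 1.445]
contact_force: [-0.7, -0.3, -1.9]
opening: 0.0136
grip_force: 30.0
```

```bash
python3 -m crank '[[0,0,0.02,0,0,0,1],[0,0,0.02,0,0,0,1],[0,0,0,0,0,0,1]]'; python3 -m crank '[[0,0,0.01,0,0,0,1],[0,0,0,0,0,0,1]]'; python3 -m crank '[[0,0,0.01,0,0,0,1],[0,0,0,0,0,0,1]]'
```

```text
time: 21.98
eef_pos: [0.4685, 0.3222, 0.1174]
eef_rot: [-3.141, 0.0, 1.445]
contact_force: [0.4, -0.4, -0.6]
opening: 0.0135
grip_force: 30.0
time: 22.22
eef_pos: [0.4685, 0.3222, 0.1169]
eef_rot: [-3.142, 0.0, 1.445]
contact_force: [0.7, -0.6, -1.3]
opening: 0.0139
grip_force: 30.0
time: 22.48
eef_pos: [0.4686, 0.3222, 0.1166]
eef_rot: [3.141, -0.0, 1.445]
contact_force: [-0.5, -1.0, 0.1]
opening: 0.0138
grip_force: 30.0
```

```bash
python3 -m crank '[[0,0,0.01,0,0,0,1],[0,0,0,0,0,0,1]]'; python3 -m crank '[[0,0,0.005,0,0,0,1],[0,0,0,0,0,0,1]]'
```

```text
time: 22.72
eef_pos: [0.4685, 0.3223, 0.1166]
eef_rot: [3.141, -0.0, 1.445]
contact_force: [-3.3, -2.1, 5.6]
opening: 0.0138
grip_force: 30.0
time: 22.98
eef_pos: [0.4686, 0.3222, 0.1165]
eef_rot: [3.141, -0.0, 1.445]
contact_force: [-4.4, -2.4, 8.5]
opening: 0.0138
grip_force: 30.0
```

It touches down at 0.1166, the expected fully-home height, with a firm stop. Releasing.

```bash
python3 -m crank '[[0,0,-0.01,0,0,0,1],[0,0,0,0,0,0,1]]' 4; python3 -m crank '[[0,0,0,0,0,0,0.6],[0,0,0,0,0,0,0.3],[0,0,0,0,0,0,0.15],[0,0,0,0,0,0,0.15],[0,0,0,0,0,0,0.15]]' 4; python3 -m crank '[[0,0,-0.1,0,0,0,0.15],[0,0,-0.2,0,0,0,0.15],[0,0,-0.4,0,0,0,0.15],[0,0,-0.7,0,0,0,0.15],[0,0,-0.8,0,0,0,0.15],[0,0,-0.4,0,0,0,0.15],[0,0,0,0,0,0,0.15]]'; python3 s.py w8
python3 - <<'E'
from h import *
import pickle
m,s=pickle.load(open("w8.pkl","rb"));im=cv2.imread("pics/w8.png")
cv2.imwrite("pics/w8z.png",im[40:340,100:540])
E
```

```text
time: 23.22
eef_pos: [0.4686, 0.3223, 0.1165]
eef_rot: [3.141, -0.0, 1.445]
contact_force: [-1.3, -1.3, 5.0]
opening: 0.014
grip_force: 4.0
time: 23.85
eef_pos: [0.4685, 0.3222, 0.1162]
eef_rot: [-3.142, 0.0, 1.445]
contact_force: [0.7, -0.5, 0.4]
opening: 0.0398
grip_force: 0.0
time: 24.72
eef_pos: [0.4689, 0.3224, 0.2481]
eef_rot: [3.139, -0.002, 1.445]
contact_force: [-0.2, 0.4, -0.5]
opening: 0.0403
grip_force: 0.0
[array([0.4689, 0.3224, 0.2481]), array([ 3.1390e+00, -2.1000e-03,  1.4448e+00])]
```

View pics/w8z.png

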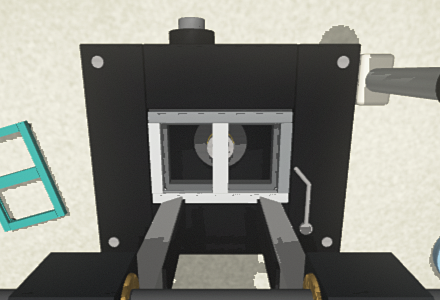

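The picture shows the adapter at crop (221,155), seated squarely in the pocket, released and clear of the gripper. Handing in.

```bash
python3 -c "
from bench import order;print(order.hand_in())"
```

```text
the job is handed in; nothing more can be done
None
```

The adapter nearer the microscope (+y side) rocked: one corner dropped about 4.5 mm under roughly 1 N, so it stays on the granite; the other, taken as sound by elimination without pressing its corners, is fully home in the stage pocket and released, and the job is handed in.

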